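# Fetch a dropped relay from under the instrument riser with a trigger reacher

## Task

The yellow relay has slipped into the low gap under the wire riser. Pick up the reacher by its handle, squeeze its trigger to close the jaws on the relay in the gap, bring the relay out, lift it clear of the bench, and lower it into the blue tray, opening the jaws only once it rests on the tray's floor. Then stand the reacher upright, wholly on the pink mat; use only the reacher on the relay, never the robot's hand, and leave all other things where they are.

Things in the scene. Friction and masses are not known exactly. Their poses are not given: they have to be found in the camera images.
- reacher: Trigger reacher, 278 mm ahead of its origin to the jaw tips, about 0.27 kg, standing on its own foot (90 x 70 mm, x from -50 to 40 mm). Origin: on the bench under the middle of the handle; x along the shaft to the jaws, z up. Shaft 14 mm thick, axis at z = 40 mm, ends in a head 70 mm wide at x = 219 to 237 mm, z = 30 to 44 mm. Balance point about 40 mm ahead of the origin.
- handle (a point): Midway between the handle's two upright plates, 85 mm above the reacher's origin: the grasp point. Each plate is 12 mm thick, 30 mm wide (y), z = 50 to 118 mm: black fixed one behind (outer face x = -29 mm), orange trigger in front (outer face x = +29 mm): 58 mm over both. From above, one finger behind the black, one before the orange, tips above z = 55 mm; squeeze along x.
- skid (a point): Underside of the 50 mm wide skid that carries the shaft: 135 mm ahead of the reacher's origin, on the bench. The skid is 6 mm high, with a narrow strut up to the shaft.
- jaw_center (a point): Midway between the two jaw pads: 260 mm ahead of the reacher's origin, 13 mm above it. Axes as the reacher's.
- trigger (a joint): Trigger travel (m): 0 released (58 mm over the plates, jaws 54 mm apart) to 0.018 squeezed (40 mm, jaws 18 mm apart). Spring: 9 N at 0 to 14.4 N at 0.018; each jaw gets half of any surplus. Held at 55 mm over the plates the reacher is carried with the jaws 48 mm apart. With centred fingers, the reacher shifts forward by half the travel as it is squeezed.
- jaw_left: Left jaw (+y side of the reacher): steel strip with a black rubber pad 36 mm long (reacher x from 242 to 278 mm), 20 mm tall; 8 mm thick, z = 3 to 25 mm. Open, its outer face is at y = 35 mm and its origin is the reacher's; it slides to -y of the reacher by as much as the trigger travels.
- jaw_right: Right jaw, mirror image of the left one; slides to +y of the reacher.
- relay: The dropped relay: yellow block with black underside and a white spot on top, 36 mm (x) x 26 mm (y) x 22 mm tall, about 50 g. Origin at the centre of its underside. It lies under the riser, its long axis within about 15 degrees of the riser's x axis; hold it across the 26 mm.
- riser: Fixed wire riser, 260 mm deep (x), 332 mm wide (y). Origin on the bench under its middle; x points into the gap from the open front at x = -130 mm. Gap 70 mm high under the bars, wires up to z = 86 mm. Legs: 12 mm rods at x = -124 and 124, y = -160, 0, 160 mm, so two bays centred at y = +80 and -80 mm; the relay is in one, the heat sink in the other, 50 to 100 mm behind the front.
- supply (a point): Centre of the underside of the white bench supply fixed on the riser's back half: 105 mm behind the riser's origin, 87 mm above the bench. It is 150 mm (x) x 280 mm (y) x 125 mm tall, with a handle 33 mm higher.
- tray: Fixed blue open tray, 140 x 140 mm outside, walls 4 mm thick, rim 24 mm above the bench, floor 4 mm thick. Origin on the bench under its centre.
- mat: Pink mat flat on the bench (1 mm), 420 mm (x) x 380 mm (y), fixed. Origin at its centre on the bench. The reacher starts on it.
- heatsink: Bystander: silver finned heat sink, 36 x 36 x 26 mm, in the other bay under the riser. Origin: centre of underside.
- bottle: Bystander: small flux bottle with a red cap, 28 mm across, 105 mm tall, standing before the riser's middle leg. Origin: centre of underside.
- meter: Bystander: yellow multimeter lying flat, 100 x 65 x 27 mm. Origin: centre of underside.
- fan: Bystander: black square fan frame, 60 x 60 x 22 mm. Origin: centre of underside.
- spool: Bystander: red spool standing upright, 52 mm across, 40 mm tall. Origin: centre of underside.
- lamp_box: Bystander: black box with a steel face, 90 x 60 x 45 mm. Origin: centre of underside.
- capacitor: Bystander: upright blue cylindrical can, 26 mm across, 50 mm tall, standing before one outer front leg of the riser. Origin: centre of underside.
- screwdriver: Bystander: screwdriver lying on the bench, about 200 mm long. Origin: under its middle; x towards the tip.

How it is judged:
By the outcome, as a careful person would: the job done as asked, in the order asked, and still so for the second after the job is handed in, with the robot touching nothing.
It also fails if it takes over 58 s, if anything falls off the work surface, if the arm or the gripper's body presses on something with over 40 N, if the wrist force passes 120 N, or if a joint passes its speed limit or range.

## Robot

A 6-joint arm with a two-finger parallel gripper is mounted at the origin on the work surface. World frame = base frame: x ahead of the robot, y to its left, z up, the work surface at z = 0. Lengths are in m, angles in degrees, forces in N, time in s.
With the tool pointing down it reaches from about 0.4 to 0.825 m from the base axis. Payload 7 kg.
Tool frame: the origin (TCP) lies at the centre of the arm's flange, where the gripper is bolted on; the fingertips stand 178 mm ahead of it and the grasp point (between the pads) lies 159 mm ahead of it; x points along the fingers, y is the direction in which the jaws open and shut, and the axes are right-handed (so a half turn about x gives the same grasp; the last joint's range is limited). The gripper opens to 88 mm and grips with 3 to 60 N. Pads are 19 mm wide; open, the fingers measure 130 mm over their backs; the gripper's body (78 mm by 193 mm) begins 47 mm behind the grasp point.
Start: joints at [91.106, 20.546, 0.682, 0, -70.136, -16.507], TCP at [0.179, 0.651, 0.405] pointing down, gripper open.
Joint ranges: [-176.03, 176.03], [-82.01, 121.73], [-58.28, 71.71], [-173.87, 95.51], [-174.79, -0.11], [-173.66, 173.66]. Speed limits (degrees/s): [136.94, 136.94, 172.46, 180, 180, 180].

## Interface

Orientations are given as [roll, pitch, yaw] about the fixed x, y, z axes, in that order (R = Rz(yaw) Ry(pitch) Rx(roll)).
In Python, from plant import ctrl gives the robot as it stands. The module is installed in compiled form; this text tells all that it offers.
- The arm moves only by the shell command python3 -m inch 'ROWS'. ROWS is JSON, one flat list of numbers, 7 for each row, row after row: the shift along the tool's x, y, z in m, then the turn, a rotation vector about the tool's x, y, z in degrees, then the finger opening in m, from 0 to 0.0876. In form: [dx, dy, dz, rx, ry, rz, hand, dx, dy, dz, rx, ry, rz, hand, ...]. A call has 1 to 20 rows; each row shifts and turns the pose as measured when the row begins, along the tool's axes as they then stand; what a row does not reach is not made up. A row lasts 1/8 s, in which the tool goes at most 62.5 mm and 10.7 degrees, less where a joint would pass 70% of its speed; a pose out of reach is approached as far as the arm can. A call with a gripper value outside its range is refused whole. The fingers move at their own pace and stop on an object; the grip force is fixed at half the most. Time passes only in rows, so rows that do not move let the fingers close. It gives the time, the measured TCP pose, the force and the opening at its end, in the units of the state.
- ctrl.get_obs(): the state, without advancing time (a new reading comes with each control period).
- ctrl.snapshot(name): name is "scene" or "top"; returns a dict with "color" (420x560x3 uint8, red, green, blue), "depth" (420x560 float32, m along the optical axis (not along the pixel's ray), 0 where there is no reading), "K" (3x3 intrinsics, pixels), "position" and "attitude" of the camera in the world. Camera axes: x right, y up, looking along -z (the intrinsics and any distortion apply to the point x, -y, -z); pixel columns grow to the right and rows downward; lengths in m; the calibration is good to about 2 mm. A picture is of the moment at which its call begins.
- ctrl.close_job(): hands the job in, once; it reports no verdict.
The state is a dict: "clock": time; "joint_pos": joint angles; "qvel": joint speeds; "tau": joint torques, N m; "tool_pos": TCP position; "orientation": TCP orientation; "force": force on the tool from outside, world axes, zero at the start; "moment": the same for the moment, N m; "opening": finger opening in m.
Only numpy, scipy, OpenCV 4.12 (cv2) and the standard library are available. Lean on these libraries where they do the work, as an engineer would, in place of code of your own. Each camera call takes 0.05 s, during which the arm holds its last target.

## Working session

There is one attempt and no reset: what is moved stays moved. The work goes in short steps, Python scripts to look and compute and a shell command to move; the robot and the scene stay as the last step left them, time stands still between calls to the robot, and variables do not carry over. Pictures are saved under pics/ and viewed, and the job is handed in when it is done.

```bash
mkdir -p pics; ls
cat > h.py <<'E'
import numpy as np, cv2, pickle
from plant import ctrl
from scipy.spatial.transform import Rotation as R
def snap(name,fn):
    s=ctrl.snapshot(name); pickle.dump(s,open(fn+'.pkl','wb')); cv2.imwrite('pics/'+fn+'.png',s['color'][:,:,::-1]); return s
E
python3 - <<'E'
from h import *
print(ctrl.get_obs())
for n in('scene','top'):
    s=snap(n,n+'0'); print(n,s['K'],s['position'],s['attitude'],[k for k in s])
E
```

```text
pics
{'clock': 0.0, 'joint_pos': array([ 9.11062940e+01,  2.05896112e+01,  6.34476313e-01, -2.07235931e-02,
       -7.01348707e+01, -1.65076211e+01]), 'qvel': array([ 0.08671744,  0.04305344, -0.0410051 ,  0.04465741, -0.03050896,
       -0.07282718]), 'tau': array([-1.44678230e-03, -5.82709587e+01,  2.93058479e+01,  6.99771255e+00,
        6.98751857e-03, -1.54856684e-04]), 'tool_pos': array([0.17920455, 0.65057481, 0.40374647]), 'orientation': array([  94.29594745,   89.90790943, -101.11243693]), 'force': array([-0.12336051, -0.55680698,  0.7952188 ]), 'moment': array([-0.02200881,  0.00687761, -0.01053302]), 'opening': 0.08777252499077541}
scene [[447.51507135   0.         282.22000894]
 [  0.         447.51507135 208.57598684]
 [  0.           0.           1.        ]] [ 1.09034185 -0.24853586  1.12305743] [30.68194441 -0.56897761 68.1681381 ] ['color', 'depth', 'K', 'position', 'attitude']
top [[427.44327611   0.         279.2627178 ]
 [  0.         427.44327611 206.32557824]
 [  0.           0.           1.        ]] [ 3.60870701e-01 -9.13712519e-04  1.43183389e+00] [  8.09220005  -0.46023029 -88.26072251] ['color', 'depth', 'K', 'position', 'attitude']
```

View pics/scene0.png

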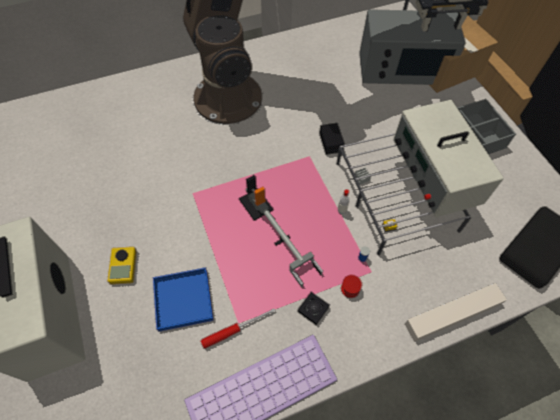

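View pics/top0.png

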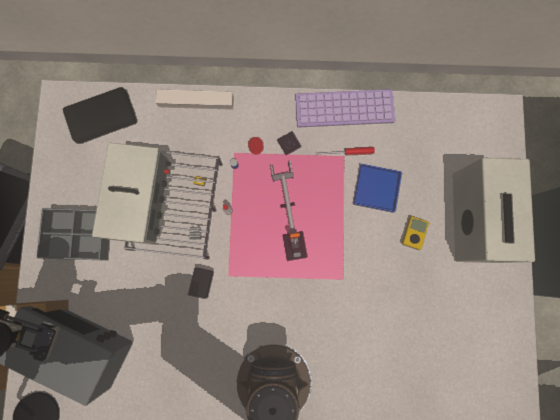

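```bash
cat >> h.py <<'E'
def cam(s): 
    return R.from_euler('xyz',s['attitude'],degrees=True).as_matrix(), np.array(s['position'])
def ray(s,u,v,z):
    M,p=cam(s);K=s['K'];d=M@np.array([(u-K[0,2])/K[0,0],-(v-K[1,2])/K[1,1],-1.]);return p+d*(z-p[2])/d[2]
def dep(s,u,v):
    M,p=cam(s);K=s['K'];D=s['depth'][int(round(v)),int(round(u))];return p+D*(M@np.array([(u-K[0,2])/K[0,0],-(v-K[1,2])/K[1,1],-1.]))
def proj(s,P):
    M,p=cam(s);K=s['K'];c=M.T@(np.array(P)-p);return np.array([K[0,2]+K[0,0]*c[0]/-c[2],K[1,2]+K[1,1]*c[1]/c[2]])
def crop(s,u0,v0,u1,v1,k,fn):
    cv2.imwrite('pics/'+fn+'.png',cv2.resize(s['color'][v0:v1,u0:u1,::-1],None,fx=k,fy=k,interpolation=cv2.INTER_CUBIC))
E
python3 - <<'E'
from h import *
s=pickle.load(open('top0.pkl','rb'));c=pickle.load(open('scene0.pkl','rb'))
for p in [(500,300),(200,60),(300,300)]:print(dep(s,*p))
crop(s,90,130,250,270,5,'c_riser'); crop(s,220,130,420,280,4,'c_mat')
crop(c,310,90,510,270,4,'c_riser2'); crop(c,180,150,380,330,4,'c_mat2')
# mat, tray
for n,S in(('top',s),('scene',c)):
    h=cv2.cvtColor(S['color'],cv2.COLOR_RGB2HSV)
    for nm,lo,hi,z in(('mat',(165,90,120),(179,255,255),.001),('tray',(105,150,60),(125,255,255),.024)):
        m=cv2.inRange(h,lo,hi);m=cv2.morphologyEx(m,cv2.MORPH_OPEN,np.ones((3,3)))
        k,_=cv2.findContours(m,0,2);k=max(k,key=cv2.contourArea);r=cv2.minAreaRect(k)
        b=cv2.boxPoints(r);print(n,nm,[ray(S,*q,z)[:2].round(3) for q in b])
E
```

```text
[ 0.27624403 -0.74073365  0.00364142]
[ 1.42470342  0.4307096  -0.68501939]
[ 0.256663   -0.08350116  0.00339667]
top mat [array([0.328, 0.155]), array([0.748, 0.161]), array([ 0.748, -0.23 ]), array([ 0.329, -0.221])]Traceback (most recent call last):
  File "<stdin>", line 11, in <module>
ValueError: max() iterable argument is empty
```

View pics/c_riser.png

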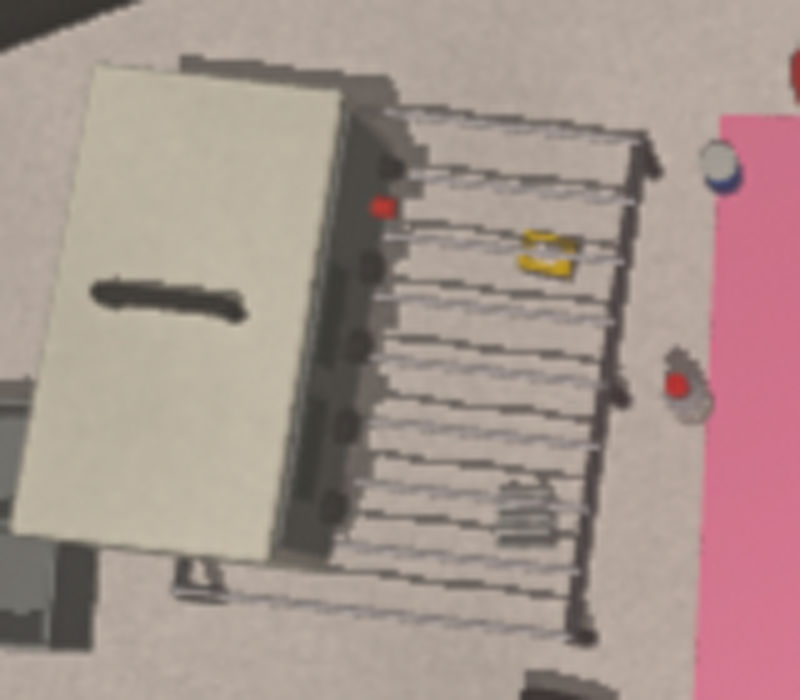

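View pics/c_mat.png

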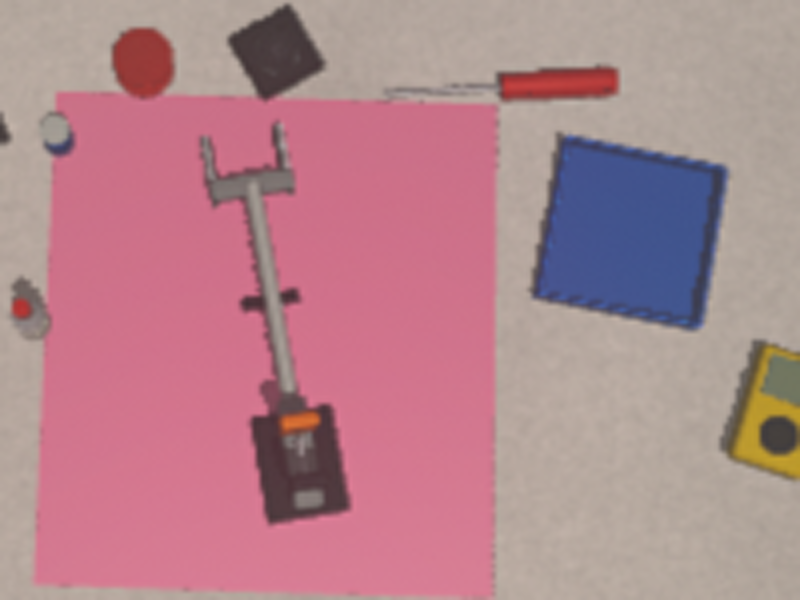

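View pics/c_riser2.png

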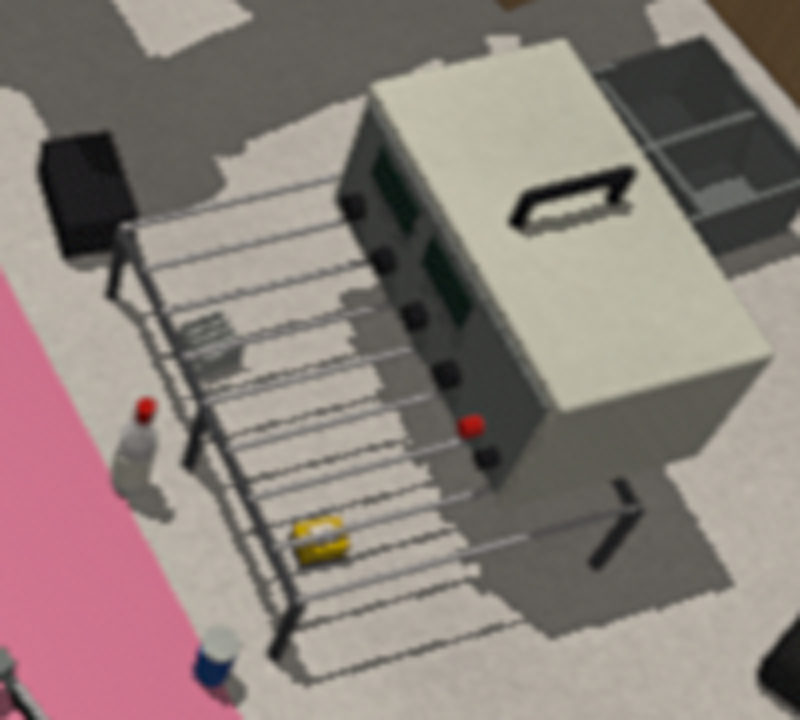

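View pics/c_mat2.png

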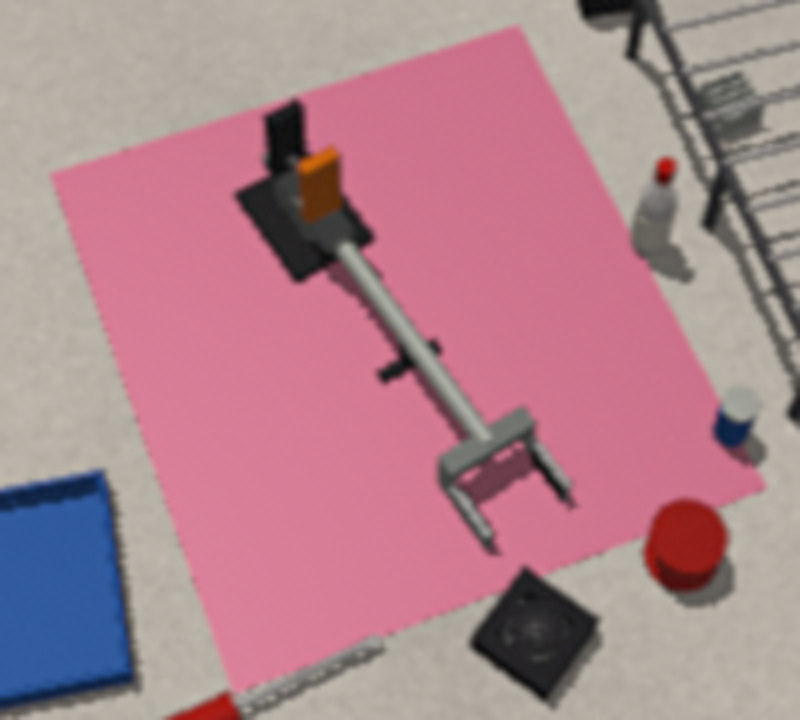

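Run:
```python
from h import *
s=pickle.load(open('top0.pkl','rb'));c=pickle.load(open('scene0.pkl','rb'))
def comp(S,lo,hi,box,z,nm):
    h=cv2.cvtColor(S['color'],cv2.COLOR_RGB2HSV);m=cv2.inRange(h,lo,hi);q=np.zeros_like(m);u0,v0,u1,v1=box;q[v0:v1,u0:u1]=m[v0:v1,u0:u1]
    ys,xs=np.nonzero(q);pts=np.array([xs,ys],np.float32).T
    if len(pts)<4: print(nm,'none',len(pts));return
    W=np.array([ray(S,*p,z)[:2] for p in pts]).astype(np.float32)
    r=cv2.minAreaRect(W*1000);print(nm,len(pts),'mean',W.mean(0).round(4),'rect',np.round(r[0],1),np.round(r[1],1),round(r[2],1), 'dir',cv2.fitLine(W,cv2.DIST_L2,0,.01,.01).ravel().round(3))
Y=((20,130,90),(35,255,255))
comp(s,*Y,(185,165,215,195),.022,'relay top'); comp(c,*Y,(370,205,410,240),.022,'relay scene')
O=((5,150,120),(18,255,255))
comp(s,*O,(270,215,320,270),.118,'trig top'); comp(c,*O,(230,170,290,220),.118,'trig scene')
B=((105,90,50),(130,255,255))
comp(s,*B,(340,150,420,220),.024,'tray top');comp(c,*B,(140,260,230,340),.024,'tray scene')
T=c['color'];print(T[300,185],s['color'][187,377])
# points by hand (crop coords): top
f=lambda u,v:((u+.5)/4+220-.5,(v+.5)/4+130-.5)
g=lambda u,v:((u+.5)/4+180-.5,(v+.5)/4+150-.5)
def two(a,b):
    M,p=cam(s);N,q=cam(c)
    d1=ray(s,*a,0)-p;d2=ray(c,*b,0)-q
    A=np.stack([d1,-d2],1);t=np.linalg.lstsq(A,q-p,rcond=None)[0]
    P,Q=p+t[0]*d1,q+t[1]*d2;return ((P+Q)/2).round(4),np.linalg.norm(P-Q).round(4)
print('tip L',two(f(206,138),g(572,496)),'tip R',two(f(280,126),g(493,548)))
print('orange top mid',two(f(300,421),g(322,158)),'black top',two(f(309,498),g(285,106)))
print('foot corners z0', [ray(s,*f(*p),.009).round(3)[:2] for p in((253,420),(331,406),(349,508),(270,522))])
r1=lambda u,v:((u+.5)/5+90-.5,(v+.5)/5+130-.5)
r2=lambda u,v:((u+.5)/4+310-.5,(v+.5)/4+90-.5)
print('relay spot',two(r1(548,251),r2(321,531)))
print('bar L',two(r1(640,138),r2(296,604)),'bar R',two(r1(577,632),r2(123,230)))
print('bottle cap',two(r1(676,385),r2(146,408)),'cap top',two(r1(720,160),r2(220,642)))
print('hs',two(r1(526,512),r2(210,340)))
print('legs foot', [ray(c,*r2(*p),0).round(3) for p in((278,656),(190,466),(112,296))])
obs=ctrl.get_obs();print(R.from_euler('xyz',obs['orientation'],degrees=True).as_matrix().round(3))
```

```text
relay top 37 mean [0.6393 0.2668] rect [641.5 265.9] [31.7 25.1] 82.0 dir [0.433 0.901 0.639 0.267]
relay scene 60 mean [0.6461 0.2667] rect [644.8 267.2] [33.8 28.5] 85.4 dir [0.333 0.943 0.646 0.267]
trig top 37 mean [ 0.4604 -0.0546] rect [460.6 -55. ] [10.9 29. ] 13.1 dir [ 0.211 -0.977  0.46  -0.055]
trig scene 36 mean [ 0.4633 -0.0527] rect [463.1 -52.8] [ 9.7 27. ] 9.6 dir [ 0.167 -0.986  0.463 -0.053]
tray top 1580 mean [ 0.6361 -0.3305] rect [ 636.1 -332.5] [136.8 138.5] 80.2 dir [ 0.987 -0.163  0.636 -0.33 ]
tray scene 2986 mean [ 0.6434 -0.3328] rect [ 641.3 -332. ] [139.8 143.9] 80.0 dir [ 0.998 -0.069  0.643 -0.333]
[ 51  91 159] [ 66  84 142]
tip L (array([0.708 , 0.0288, 0.0132]), np.float64(0.0063)) tip R (array([ 0.7212, -0.0338,  0.0103]), np.float64(0.0064))
orange top mid (array([ 0.4617, -0.0529,  0.1182]), np.float64(0.006)) black top (array([ 0.4039, -0.0605,  0.1057]), np.float64(0.0087))
foot corners z0 [array([ 0.469, -0.021]), array([ 0.482, -0.086]), array([ 0.398, -0.103]), array([ 0.385, -0.038])]
relay spot (array([0.6427, 0.2657, 0.0274]), np.float64(0.0034))
bar L (array([0.7075, 0.1991, 0.0828]), np.float64(0.0014)) bar R (array([0.3897, 0.2241, 0.0857]), np.float64(0.006))
bottle cap (array([0.5447, 0.1666, 0.1011]), np.float64(0.0032)) cap top (array([0.7024, 0.1509, 0.0528]), np.float64(0.0034))
hs (array([0.4674, 0.2698, 0.0251]), np.float64(0.0014))
legs foot [array([0.708, 0.205, 0.   ]), array([0.549, 0.217, 0.   ]), array([0.388, 0.23 , 0.   ])]
[[-0.    -0.266 -0.964]
 [-0.002 -0.964  0.266]
 [-1.     0.002 -0.   ]]
```

Run:
```python
from h import *
s=pickle.load(open('top0.pkl','rb'));c=pickle.load(open('scene0.pkl','rb'))
a=cv2.resize(s['color'][170:194,184:216,::-1],None,fx=12,fy=12,interpolation=cv2.INTER_CUBIC)
b=cv2.resize(c['color'][213:237,375:407,::-1],None,fx=12,fy=12,interpolation=cv2.INTER_CUBIC)
cv2.imwrite('pics/rel.png',np.hstack([a,b]))
```

```text
(no output)
```

View pics/rel.png

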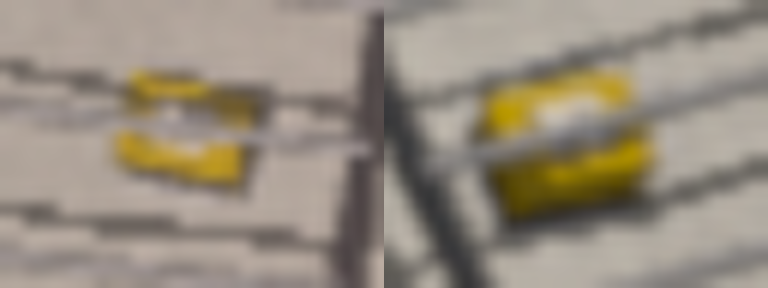

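```bash
python3 - <<'E'
from h import *
s=pickle.load(open('top0.pkl','rb'));c=pickle.load(open('scene0.pkl','rb'))
def a(u,v):return ray(s,(u+.5)/12+184-.5,(v+.5)/12+170-.5,.022)[:2]
def b(u,v,z=.022):return ray(c,(u-384+.5)/12+375-.5,(v+.5)/12+213-.5,z)[:2]
P=[a(130,76),a(258,97),a(240,185),a(112,162)];Q=[b(490,95),b(632,76),b(512,218,0),b(655,195,0)]
for L in(P,Q):print(np.round(L,4),np.mean(L,0))
for x,y in((P[0],P[1]),(P[3],P[2]),(Q[0],Q[1]),(Q[2],Q[3])):
  d=np.abs(x-y)if 0 else y-x;print(np.degrees(np.arctan2(d[1],d[0])),np.linalg.norm(d))
# moves helper
o=ctrl.get_obs();print(o['tool_pos'])
E
cat >> h.py <<'E'
def rel(P,yaw,z):
    """TCP target: above point P(xy), tcp height z, reacher yaw deg -> relative shift in tool axes, turn"""
    o=ctrl.get_obs();M=R.from_euler('xyz',o['orientation'],degrees=True).as_matrix()
    a=np.radians(yaw-180);y=np.array([np.cos(a),np.sin(a),0]);x=np.array([0,0,-1.]);T=np.stack([x,y,np.cross(x,y)],1)
    d=M.T@(np.array([P[0],P[1],z])-o['tool_pos']);r=R.from_matrix(M.T@T).as_rotvec(degrees=True)
    print('t',round(o['clock'],3),'pos',o['tool_pos'].round(4),'shift',d.round(4),'turn',r.round(2),'F',o['force'].round(1),'open',round(o['opening'],4),'tooly',round(np.degrees(np.arctan2(M[1,1],M[0,1])),2))
E
python3 -c "
from h import *
rel((.440,-.059),11.7,.35)"
```

```text
[[0.6559 0.2821]
 [0.6511 0.246 ]
 [0.6259 0.2496]
 [0.6313 0.2857]] [0.64102182 0.26585233]
[[0.6288 0.2559]
 [0.6366 0.2896]
 [0.6511 0.2548]
 [0.6581 0.2895]] [0.6436531  0.27243024]
-97.639164984891 0.03642557832052522
-98.50172630386096 0.03644797010294846
77.01563488762689 0.034588322942917235
78.52030089858252 0.03535693496434507
[0.17923325 0.65058373 0.40378811]
t 0.1 pos [0.1792 0.6506 0.4038] shift [ 0.0548  0.6147 -0.4399] turn [ 6.289e+01 -6.000e-02 -7.000e-02] F [1.1 0.7 0.5] open 0.0874 tooly -105.41
```

Run:
```python
from h import *
s=pickle.load(open('top0.pkl','rb'));c=pickle.load(open('scene0.pkl','rb'))
for S in (s,c):
    M,p=cam(S);K=S['K'];v,u=np.mgrid[:420,:560];D=S['depth']
    C=np.stack([(u-K[0,2])/K[0,0],-(v-K[1,2])/K[1,1],-np.ones_like(u)],-1)*D[...,None]
    W=(C@M.T+p)[D>0]
    H=np.full((10,12),-1.)
    for X,Y,Z in W:
        i=int(X//.1);j=int((Y+.3)//.1)
        if 0<=i<10 and 0<=j<12:H[i,j]=max(H[i,j],Z)
    print('cols y -.3..+.8'); print(H.round(2))
```

```text
cols y -.3..+.8
[[ 0.01  0.04  0.29  0.29  0.02  0.01  0.01  0.2   0.2   0.2   0.2   0.01]
 [ 0.01  0.01  0.26  0.26  0.01  0.01  0.01  0.2   0.44  0.45  0.19 -1.  ]
 [ 0.01  0.01  0.01  0.01  0.01  0.05  0.01  0.01  0.31  0.44  0.3   0.14]
 [ 0.01  0.01  0.05  0.01  0.01  0.09  0.09  0.08  0.08  0.08  0.07  0.01]
 [ 0.01  0.01  0.12  0.01  0.01  0.09  0.22  0.22  0.22  0.06  0.08  0.01]
 [ 0.03  0.01  0.05  0.01  0.11  0.09  0.24  0.25  0.22  0.07  0.07  0.01]
 [ 0.03  0.01  0.05  0.05  0.09  0.09  0.22  0.22  0.22  0.01  0.01  0.01]
 [ 0.03  0.02  0.03  0.05  0.09  0.09  0.2   0.21  0.21  0.06  0.05  0.01]
 [ 0.03  0.03  0.03  0.01  0.01  0.04  0.04  0.05  0.06  0.06  0.06  0.01]
 [ 0.03  0.03  0.03  0.01  0.05  0.05  0.05  0.05  0.05  0.06  0.01  0.01]]
cols y -.3..+.8
[[ 0.01  0.04  0.28  0.28  0.03  0.01  0.01  0.19  0.2   0.2   0.2   0.14]
 [ 0.01  0.01  0.26  0.26  0.01  0.01  0.01  0.2   0.34  0.34  0.29  0.15]
 [ 0.01  0.01  0.01  0.01  0.01  0.05  0.01  0.01  0.32  0.34  0.34  0.15]
 [ 0.01  0.01  0.01  0.01  0.01  0.09  0.09  0.01 -1.    0.07  0.07  0.01]
 [ 0.01  0.01  0.12  0.01  0.01  0.09  0.22  0.22  0.22  0.06  0.07  0.01]
 [ 0.03  0.01  0.05  0.01  0.11  0.09  0.22  0.25  0.22  0.07  0.07  0.01]
 [ 0.03  0.01  0.05  0.05  0.08  0.09  0.22  0.22  0.22  0.01  0.01  0.01]
 [ 0.03  0.02  0.03  0.05  0.09  0.09  0.21  0.22  0.22  0.05  0.05  0.01]
 [ 0.02  0.03  0.03  0.02  0.01  0.01  0.01  0.05  0.06  0.06  0.05 -1.  ]
 [ 0.02  0.03  0.02  0.01  0.05  0.05  0.05  0.05  0.06  0.05 -0.45 -0.46]]
```

```bash
python3 -m inch '[-0.03,0.03,-0.04,0,0,0,0.0876, -0.02,0.04,-0.045,0,0,0,0.0876, -0.01,0.04,-0.045,0,0,0,0.0876, -0.005,0.04,-0.045,0,0,0,0.0876, 0,0.04,-0.045,0,0,0,0.0876, 0,0.047,-0.022,0,0,0,0.0876, 0,0.047,-0.022,0,0,0,0.0876, 0,0.047,-0.022,0,0,0,0.0876, 0,0.047,-0.022,0,0,0,0.0876, 0,0.047,-0.022,0,0,0,0.0876, 0,0.047,-0.022,0,0,0,0.0876, 0,0.047,-0.022,0,0,0,0.0876, 0,0.047,-0.022,0,0,0,0.0876, 0,0.047,-0.022,0,0,0,0.0876]'; python3 -c "
from h import *
rel((.440,-.059),11.7,.30)"
```

```text
clock: 1.85
tool_pos: [0.4229, -0.071, 0.4711]
orientation: [107.9, 89.6, -87.2]
force: [1.4, 0.7, 0.8]
opening: 0.0876
t 1.85 pos [ 0.4229 -0.071   0.4711] shift [ 0.171  -0.0172 -0.013 ] turn [63.28 -0.34 -0.29] F [1.4 0.7 0.8] open 0.0876 tooly -105.02
```

```bash
python3 -m inch '[0.02,-0.017,-0.013,10.5,0,0,0.0876, 0.02,0,0,10.5,0,0,0.0876, 0.02,0,0,10.5,0,0,0.0876, 0.02,0,0,10.5,0,0,0.0876, 0.02,0,0,10.5,0,0,0.0876, 0.02,0,0,10.5,0,0,0.0876, 0,0,0,0,0,0,0.0876]'
python3 - <<'E'
from h import *
rel((.440,-.059),11.7,.244)
s=snap('top','top1');c=snap('scene','scene1')
a=cv2.resize(s['color'][180:280,250:350,::-1],None,fx=5,fy=5);b=cv2.resize(c['color'][150:250,210:310,::-1],None,fx=5,fy=5)
cv2.imwrite('pics/g1.png',np.hstack([a,b])[:, :])
E
```

```text
clock: 2.72
tool_pos: [0.4389, -0.0646, 0.3462]
orientation: [150.9, 89.5, -108.7]
force: [0.4, 0.6, 0.2]
opening: 0.0873
t 2.725 pos [ 0.4389 -0.0646  0.3462] shift [ 0.1021 -0.0025  0.006 ] turn [-1.26 -0.41 -0.23] F [0.4 0.6 0.2] open 0.0873 tooly -169.57
```

```bash
python3 -m inch '[0.015,-0.0025,0.006,-1.3,-0.4,-0.2,0.0876, 0.015,0,0,0,0,0,0.0876]'
python3 - <<'E'
from h import *
rel((.440,-.059),11.7,.245)
s=snap('top','top2');c=snap('scene','scene2')
a=cv2.resize(s['color'][190:270,255:335,::-1],None,fx=5,fy=5);b=cv2.resize(c['color'][150:230,210:290,::-1],None,fx=5,fy=5)
cv2.imwrite('pics/g2.png',np.hstack([a,b])[:, :])
E
```

```text
clock: 3.08
tool_pos: [0.4425, -0.0578, 0.3203]
orientation: [-93.0, 89.5, 9.5]
force: [1.1, -0.6, -1.0]
opening: 0.0877
t 3.075 pos [ 0.4425 -0.0578  0.3203] shift [ 0.0753  0.0034 -0.0006] turn [ 0.77 -0.02  0.5 ] F [ 1.1 -0.6 -1. ] open 0.0877 tooly -167.53
```

View pics/g2.png

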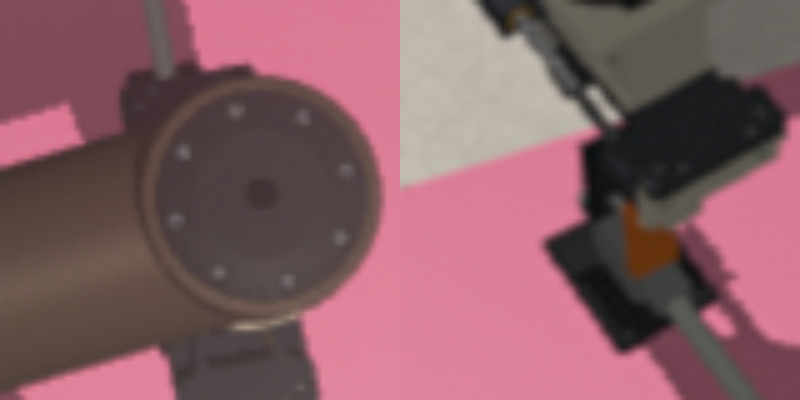

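```bash
python3 -m inch '[0.015,0.003,-0.001,0.8,0,0.5,0.0876, 0.02,0,0,0,0,0,0.0876, 0.02,0,0,0,0,0,0.0876, 0.015,0,0,0,0,0,0.0876, 0.005,0,0,0,0,0,0.0876, 0,0,0,0,0,0,0.0876]'
python3 - <<'E'
from h import *
rel((.440,-.059),11.7,.245)
c=snap('scene','scene3');crop(c,190,130,340,250,5,'g3')
E
```

```text
clock: 3.92
tool_pos: [0.4397, -0.06, 0.2436]
orientation: [-171.7, 90.0, -70.0]
force: [0.8, 0.1, 0.5]
opening: 0.0876
t 3.925 pos [ 0.4397 -0.06    0.2436] shift [-0.0014 -0.0005  0.0009] turn [ 0.09 -0.03  0.  ] F [0.8 0.1 0.5] open 0.0876 tooly -168.21
```

View pics/g3.png

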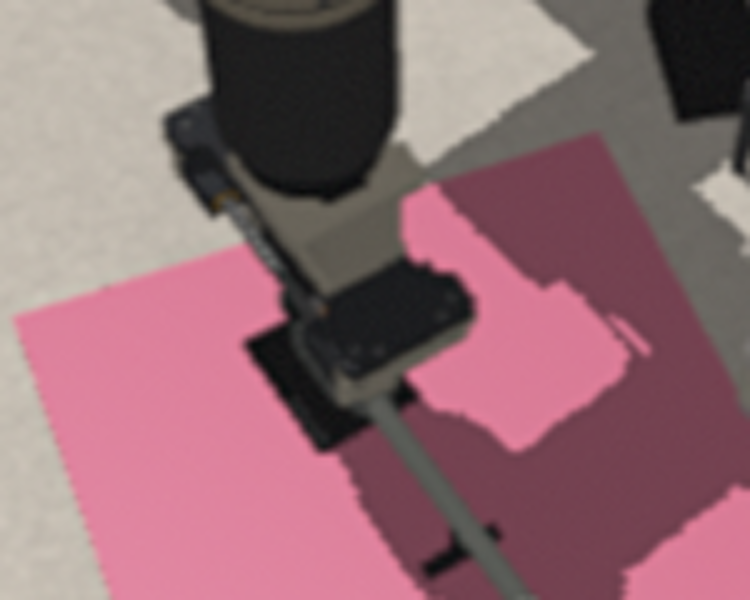

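```bash
python3 -m inch '[0,0,0,0,0,0,0.06, 0,0,0,0,0,0,0.06,0,0,0,0,0,0,0.056, 0,0,0,0,0,0,0.055, 0,0,0,0,0,0,0.055]'; python3 -c "
from h import *
rel((.440,-.059),11.7,.245)"
```

```text
clock: 4.6
tool_pos: [0.4398, -0.0599, 0.2454]
orientation: [-97.7, 89.9, 4.1]
force: [-1.8, -1.0, 0.7]
opening: 0.0556
t 4.6 pos [ 0.4398 -0.0599  0.2454] shift [ 0.0004 -0.0004  0.0009] turn [ 0.11 -0.02  0.14] F [-1.8 -1.   0.7] open 0.0556 tooly -168.19
```

```bash
python3 -m inch '[-0.01,0,0,0,0,0,0.055, -0.02,0,0,0,0,0,0.055, -0.02,0,0,0,0,0,0.055, -0.02,0,0,0,0,0,0.055, 0,0,0,0,0,0,0.055]'
python3 - <<'E'
from h import *
rel((.569,-.147),80,.315)
c=snap('scene','scene4');crop(c,190,130,350,310,4,'g4')
E
```

```text
clock: 5.22
tool_pos: [0.4391, -0.06, 0.3183]
orientation: [-98.4, 90.0, 3.4]
force: [0.2, -0.2, -3.1]
opening: 0.0552
t 5.225 pos [ 0.4391 -0.06    0.3183] shift [ 0.0034 -0.1094 -0.1117] turn [-6.822e+01 -3.000e-02  3.000e-02] F [ 0.2 -0.2 -3.1] open 0.0552 tooly -168.22
```

View pics/g4.png

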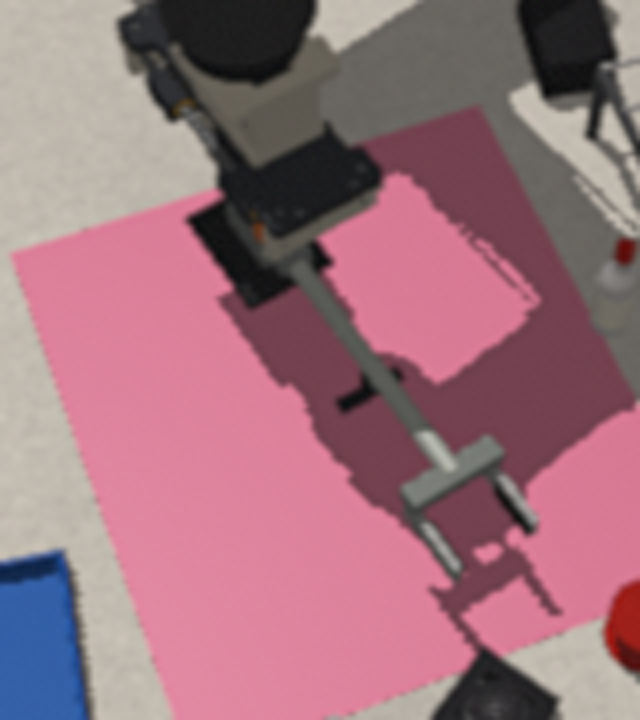

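```bash
python3 -m inch '[0,-0.022,-0.022,0,0,0,0.055, 0,-0.022,-0.022,0,0,0,0.055, 0,-0.022,-0.022,0,0,0,0.055, 0,-0.022,-0.022,0,0,0,0.055, 0,-0.022,-0.022,0,0,0,0.055, 0,0,0,-9,0,0,0.055, 0,0,0,-9,0,0,0.055, 0,0,0,-9,0,0,0.055, 0,0,0,-9,0,0,0.055, 0,0,0,-9,0,0,0.055, 0,0,0,-9,0,0,0.055, 0,0,0,-9,0,0,0.055,  0,0,0,-5,0,0,0.055, 0,0,0,0,0,0,0.055]'
python3 - <<'E'
from h import *
rel((.569,-.147),80,.315)
c=snap('scene','scene5');crop(c,200,130,400,310,4,'g5');s=snap('top','top5');crop(s,190,130,350,290,4,'g5t')
E
```

```text
clock: 7.02
tool_pos: [0.5678, -0.1483, 0.2949]
orientation: [4.6, 88.2, 176.4]
force: [-0.1, -0.0, -3.1]
opening: 0.055
t 7.025 pos [ 0.5678 -0.1483  0.2949] shift [-0.0202 -0.0015 -0.0004] turn [ 1.79  1.82 -0.18] F [-0.1 -0.  -3.1] open 0.055 tooly -98.2
```

View pics/g5.png

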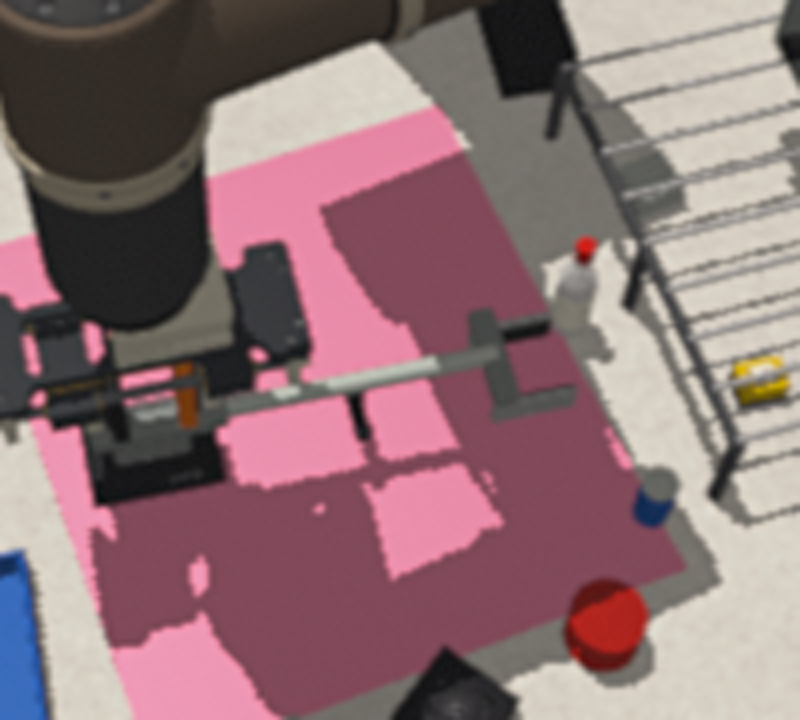

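View pics/g5t.png

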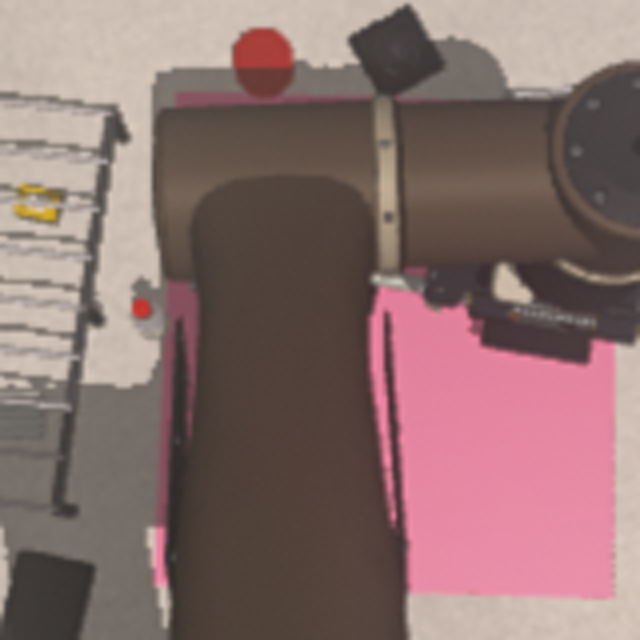

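```bash
python3 -c "
from h import *
print(ctrl.get_obs()['joint_pos'].round(1))
rel((.569,-.147),80,.315)
s=pickle.load(open('scene5.pkl','rb'))
# tips
g=lambda u,v:((u+.5)/4+200-.5,(v+.5)/4+130-.5)
for p in ((550,323),(574,392)):
  for z in(.055,.065,.075): print(p,ray(s,*g(*p),z).round(3))
"
```

```text
[  4.3  18.2 -18.1  -0.3 -55.5  77.5]
t 7.125 pos [ 0.5678 -0.1484  0.2952] shift [-0.0199 -0.0015 -0.0004] turn [ 1.71  1.81 -0.18] F [ 0.3  0.8 -3. ] open 0.055 tooly -98.29
(550, 323) [0.567 0.136 0.055]
(550, 323) [0.572 0.133 0.065]
(550, 323) [0.577 0.129 0.075]
(574, 392) [0.622 0.128 0.055]
(574, 392) [0.627 0.125 0.065]
(574, 392) [0.631 0.121 0.075]
```

```bash
python3 -m inch '[0,-0.001,0,1.7,1.8,-0.2,0.055, 0.015,0,0,0,0,0,0.055, 0.015,0,0,0,0,0,0.055, 0,0,0,0,0,0,0.055]'
python3 - <<'E'
from h import *
rel((.569,-.147),80,.248)
E
```

```text
clock: 7.62
tool_pos: [0.5674, -0.1474, 0.2614]
orientation: [1.3, 89.8, 171.1]
force: [-0.8, 0.2, -3.1]
opening: 0.0552
t 7.625 pos [ 0.5674 -0.1474  0.2614] shift [ 0.0134 -0.0006 -0.0015] turn [-0.24  0.18 -0.  ] F [-0.8  0.2 -3.1] open 0.0552 tooly -100.24
```

```bash
python3 -m inch '[0.012,0,-0.0015,-0.2,0.2,0,0.055, 0,-0.02,0,0,0,0,0.055, 0,-0.02,0,0,0,0,0.055, 0,-0.02,0,0,0,0,0.055, 0,-0.02,0,0,0,0,0.055, 0,0,0,0,0,0,0.055]'
python3 - <<'E'
from h import *
rel((.596,.006),80,.248)
c=snap('scene','scene6');crop(c,250,150,450,300,4,'g6');s=snap('top','top6');crop(s,170,130,330,250,5,'g6t')
E
```

```text
clock: 8.38
tool_pos: [0.5847, -0.0625, 0.2486]
orientation: [-173.6, 89.9, -3.6]
force: [0.3, 0.1, -2.4]
opening: 0.0552
t 8.375 pos [ 0.5847 -0.0625  0.2486] shift [ 0.0006 -0.0694  0.0007] turn [ 0.07 -0.1   0.01] F [ 0.3  0.1 -2.4] open 0.0552 tooly -99.93
```

View pics/g6.png

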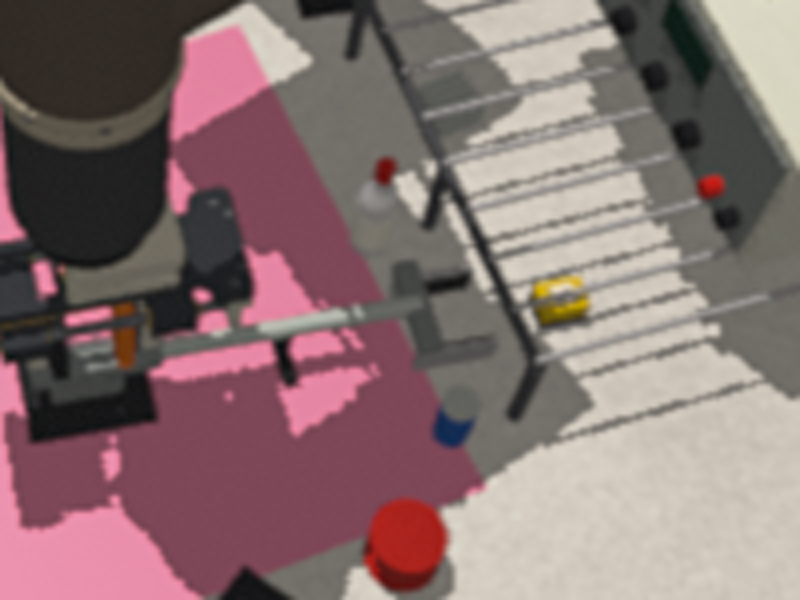

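View pics/g6t.png

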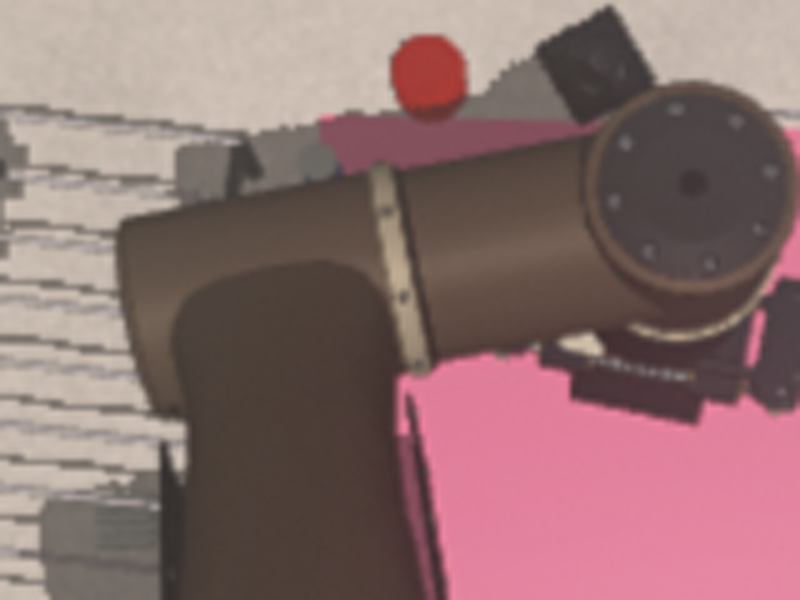

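Run:
```python
from h import *
s=pickle.load(open('top6.pkl','rb'));c=pickle.load(open('scene6.pkl','rb'))
for u,v in((130,200),(160,220),(140,270)):
  U,V=u/5+170+4,v/5+130;print(dep(s,U,V).round(3))
# scene: lower edge of the link
cv2.imwrite('pics/s6.png',c['color'][:,:,::-1])
```

```text
[0.68  0.267 0.006]
[0.565 0.164 0.48 ]
[0.539 0.169 0.496]
```

View pics/s6.png

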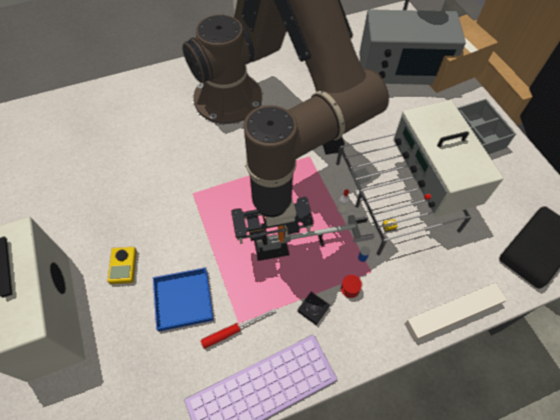

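```bash
python3 -m inch '[0,-0.016,0.001,0,0,0,0.055, 0,-0.014,0,0,0,0,0.055, 0,0,0,0,0,0,0.055]'
python3 - <<'E'
from h import *
rel((.596,.006),80,.248)
c=snap('scene','scene7');crop(c,330,190,430,265,8,'g7')
E
```

```text
clock: 8.85
tool_pos: [0.5887, -0.0327, 0.2486]
orientation: [180.0, 89.9, -10.1]
force: [0.4, -0.6, -1.6]
opening: 0.0555
t 8.85 pos [ 0.5887 -0.0327  0.2486] shift [ 0.0006 -0.0394 -0.0004] turn [-0.05 -0.07 -0.  ] F [ 0.4 -0.6 -1.6] open 0.0555 tooly -100.05
```

View pics/g7.png

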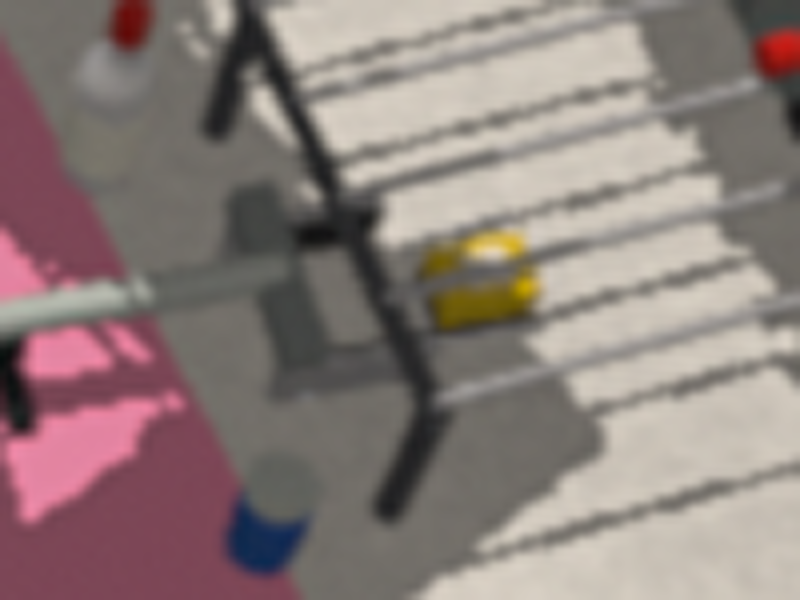

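Run:
```python
from h import *
c=pickle.load(open('scene7.pkl','rb'))
g=lambda u,v:((u+.5)/8+330-.5,(v+.5)/8+190-.5)
u=np.array([np.cos(np.radians(80)),np.sin(np.radians(80))]);n=np.array([-u[1],u[0]]);P=np.array([.642,.267])
for nm,p,z in(('Ltip',(380,200),.029),('Ltip low',(378,228),.007),('head L',(262,185),.048),('head R',(275,390),.034),('head R top',(330,352),.048),('shaft',(130,292),.051),('spot',(490,243),.022)):
  q=ray(c,*g(*p),z)[:2];print(nm,q.round(4),'rel relay along',((q-P)@u).round(4),'lat',((q-P)@n).round(4))
tcp=np.array([.5887,-.0327]);print((tcp-P)@n)
```

```text
Ltip [0.6083 0.2452] rel relay along -0.0274 lat 0.0294
Ltip low [0.6086 0.2489] rel relay along -0.0236 lat 0.0297
head L [0.5962 0.2011] rel relay along -0.0728 lat 0.0336
head R [0.6638 0.1742] rel relay along -0.0876 lat -0.0375
head R top [0.6632 0.1927] rel relay along -0.0695 lat -0.0338
shaft [0.6188 0.1387] rel relay along -0.1304 lat 0.0005
spot [0.6351 0.2763] rel relay along 0.0079 lat 0.0084
0.00044789438877165555
```

```bash
python3 -m inch '[0,-0.015,0,0,0,0,0.055, 0,-0.015,0,0,0,0,0.055, 0,-0.01,0,0,0,0,0.055, 0,0,0,0,0,0,0.055]'
python3 - <<'E'
from h import *
rel((.596,.006),80,.248)
c=snap('scene','scene8');crop(c,330,190,430,265,8,'g8')
E
```

```text
clock: 9.4
tool_pos: [0.596, 0.0087, 0.2485]
orientation: [168.7, 89.9, -21.4]
force: [0.2, -0.2, -2.7]
opening: 0.0557
t 9.4 pos [0.596  0.0087 0.2485] shift [ 0.0005  0.0026 -0.0005] turn [-0.08 -0.05 -0.01] F [ 0.2 -0.2 -2.7] open 0.0557 tooly -100.08
```

View pics/g8.png

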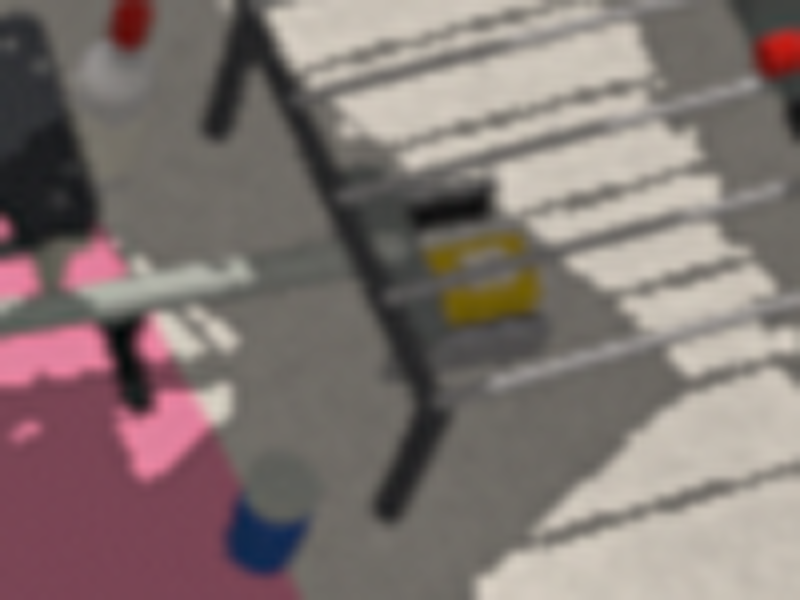

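```bash
python3 -m inch '[0.001,0.007,0,0,0,0,0.055, 0,0,0,0,0,0,0.052, 0,0,0,0,0,0,0.049, 0,0,0,0,0,0,0.046, 0,0,0,0,0,0,0.044, 0,0,0,0,0,0,0.042, 0,0,0,0,0,0,0.04, 0,0,0,0,0,0,0.038, 0,0,0,0,0,0,0.038]'
python3 - <<'E'
from h import *
rel((.596,.006),80,.248)
c=snap('scene','scene9');crop(c,330,190,430,265,8,'g9')
E
```

```text
clock: 10.58
tool_pos: [0.5944, -0.0004, 0.2478]
orientation: [169.9, 89.9, -20.3]
force: [0.4, 0.5, -0.8]
opening: 0.0422
t 10.575 pos [ 5.944e-01 -4.000e-04  2.478e-01] shift [-0.0002 -0.0065 -0.0004] turn [-0.17 -0.07 -0.01] F [ 0.4  0.5 -0.8] open 0.0422 tooly -100.17
```

View pics/g9.png

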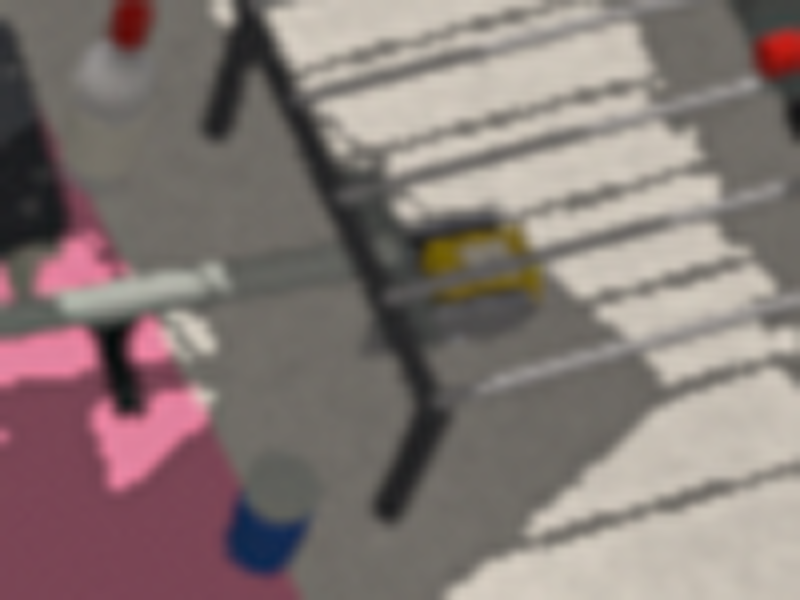

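```bash
python3 -m inch '[0,0,0,0,0,0,0.036, 0,0,0,0,0,0,0.036]'; python3 -m inch '[-0.003,0,0,0,0,0,0.036, -0.002,0.0,0,0,0,0,0.036]'
python3 - <<'E'
from h import *
rel((.596,.006),80,.248)
c=snap('scene','scene10');crop(c,330,190,430,265,8,'g10')
E
```

```text
clock: 10.88
tool_pos: [0.5944, -0.0003, 0.2478]
orientation: [166.2, 89.9, -24.0]
force: [0.9, -0.3, -2.4]
opening: 0.0426
clock: 11.12
tool_pos: [0.5942, -0.0003, 0.2526]
orientation: [95.4, 90.0, -94.8]
force: [-0.0, 0.2, -2.0]
opening: 0.0423
t 11.125 pos [ 5.942e-01 -3.000e-04  2.526e-01] shift [ 0.0046 -0.0065 -0.0007] turn [-0.17 -0.   -0.05] F [-0.   0.2 -2. ] open 0.0423 tooly -100.17
```

View pics/g10.png

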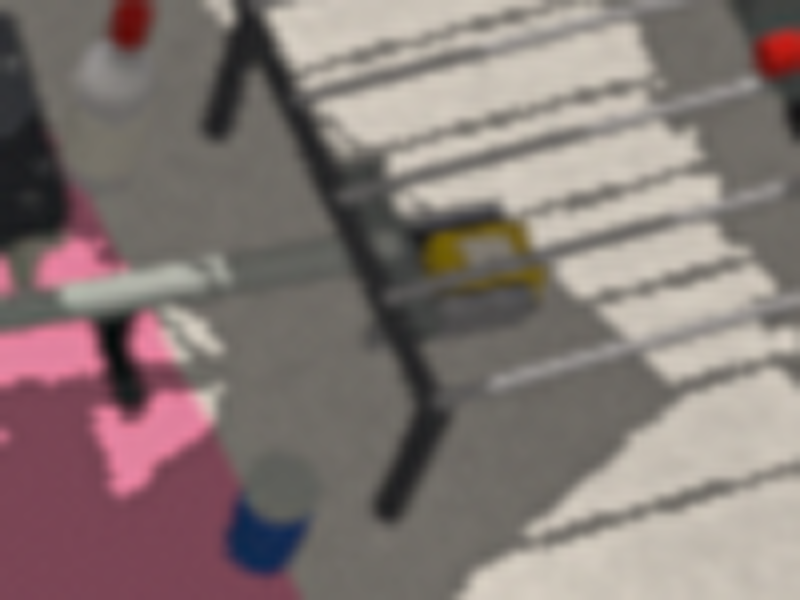

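```bash
python3 -m inch '[-0.002,0.008,0,0,0,0,0.036, 0,0.014,0,0,0,0,0.036, 0,0.018,0,0,0,0,0.036, 0,0.02,0,0,0,0,0.036, 0,0.02,0,0,0,0,0.036, 0,0.02,0,0,0,0,0.036, 0,0.018,0,0,0,0,0.036, 0,0.014,0,0,0,0,0.036, 0,0.008,0,0,0,0,0.036, 0,0,0,0,0,0,0.036]'
python3 - <<'E'
from h import *
rel((.569,-.147),80,.248)
c=snap('scene','scene11');crop(c,230,150,430,300,4,'g11')
E
```

```text
clock: 12.42
tool_pos: [0.567, -0.1495, 0.2549]
orientation: [86.6, 89.9, -103.7]
force: [-0.2, -0.4, -2.8]
opening: 0.0423
t 12.425 pos [ 0.567  -0.1495  0.2549] shift [ 0.0069 -0.0028 -0.0016] turn [-0.3   0.   -0.05] F [-0.2 -0.4 -2.8] open 0.0423 tooly -100.3
```

View pics/g11.png

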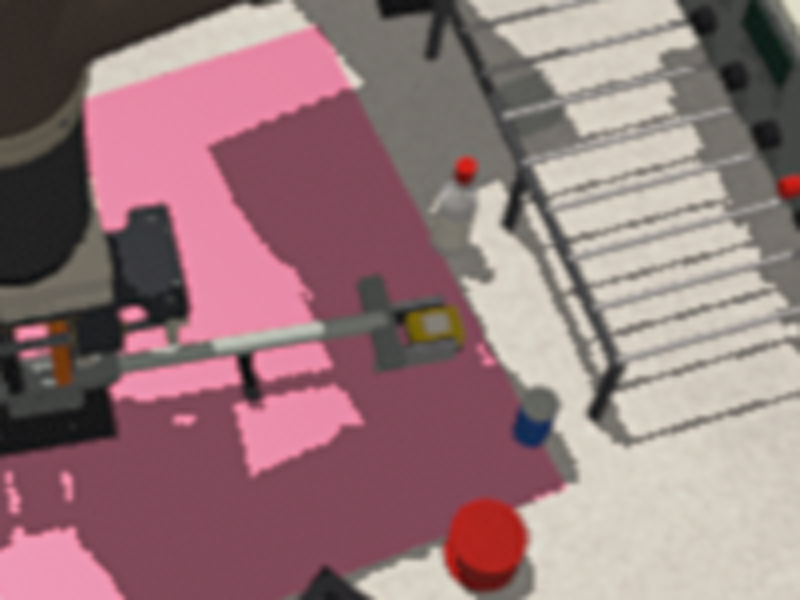

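```bash
python3 -m inch '[-0.015,0,0,0,0,0,0.036, -0.025,0,0,0,0,0,0.036, -0.025,0,0,0,0,0,0.036, -0.02,0.02,0.02,0,0,0,0.036, -0.015,0.028,0.027,0,0,0,0.036, 0,0.028,0.027,0,0,0,0.036, 0,0.028,0.027,0,0,0,0.036, 0,0.028,0.027,0,0,0,0.036, 0,0.024,0.024,0,0,0,0.036, 0,0.012,0.012,0,0,0,0.036, 0,0,0,0,0,0,0.036]'
python3 - <<'E'
from h import *
rel((.375,-.286),-10,.36)
print(ctrl.get_obs()['joint_pos'].round(1))
E
```

```text
clock: 13.85
tool_pos: [0.374, -0.2844, 0.3699]
orientation: [171.5, 89.1, -18.1]
force: [1.0, 0.6, -3.8]
opening: 0.0424
t 13.85 pos [ 0.374  -0.2844  0.3699] shift [ 0.0099  0.0014 -0.0011] turn [90.42 -0.76  0.57] F [ 1.   0.6 -3.8] open 0.0424 tooly -99.58
[-13.1   2.2 -27.6   0.1 -59.3  93.5]
```

```bash
python3 -m inch '[0,0,0,6,-0.8,0.6,0.036, 0,0,0,8,0,0,0.036, 0,0,0,8,0,0,0.036, 0,0,0,8,0,0,0.036, 0,0,0,8,0,0,0.036, 0,0,0,8,0,0,0.036, 0,0,0,8,0,0,0.036, 0,0,0,8,0,0,0.036, 0,0,0,8,0,0,0.036, 0,0,0,8,0,0,0.036, 0,0,0,8,0,0,0.036, 0,0,0,4,0,0,0.036, 0,0,0,0,0,0,0.036]'
python3 - <<'E'
from h import *
rel((.375,-.286),-10,.33)
print(ctrl.get_obs()['joint_pos'].round(1))
c=snap('scene','scene12');crop(c,80,190,280,340,4,'g12')
s=snap('top','top12');crop(s,300,130,450,280,4,'g12t')
E
```

```text
clock: 15.48
tool_pos: [0.3861, -0.2773, 0.3742]
orientation: [-153.7, 89.3, -75.6]
force: [-0.3, 0.3, -3.3]
opening: 0.0418
t 15.475 pos [ 0.3861 -0.2773  0.3742] shift [ 0.0443  0.0093 -0.0103] turn [-1.87 -0.67  0.32] F [-0.3  0.3 -3.3] open 0.0418 tooly 168.13
[-11.6   2.6 -26.8   0.8 -60.2  -0.7]
```

View pics/g12.png

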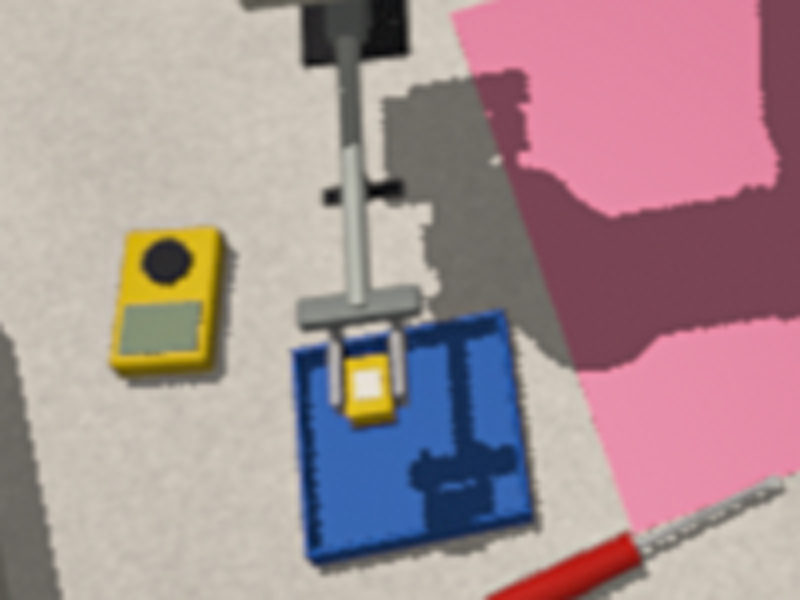

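View pics/g12t.png

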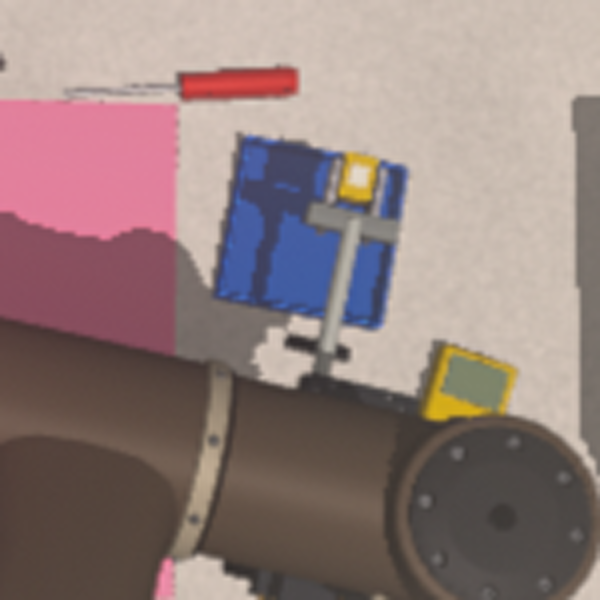

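```bash
python3 -m inch '[0.01,0.009,-0.01,-1.9,-0.7,0.3,0.036, 0.02,0,0,0,0,0,0.036, 0.02,0,0,0,0,0,0.036, 0.02,0,0,0,0,0,0.036, 0.01,0,0,0,0,0,0.036, 0.005,0,0,0,0,0,0.036,  0,0,0,0,0,0,0.036]'
python3 - <<'E'
from h import *
rel((.375,-.286),-10,.252)
c=snap('scene','scene13');crop(c,80,190,280,340,4,'g13')
E
```

```text
clock: 16.45
tool_pos: [0.3772, -0.2852, 0.2885]
orientation: [-89.8, 89.8, -9.0]
force: [0.5, -0.1, -2.7]
opening: 0.0428
t 16.45 pos [ 0.3772 -0.2852  0.2885] shift [ 0.0365  0.0021 -0.0012] turn [0.77 0.   0.18] F [ 0.5 -0.1 -2.7] open 0.0428 tooly 170.77
```

View pics/g13.png

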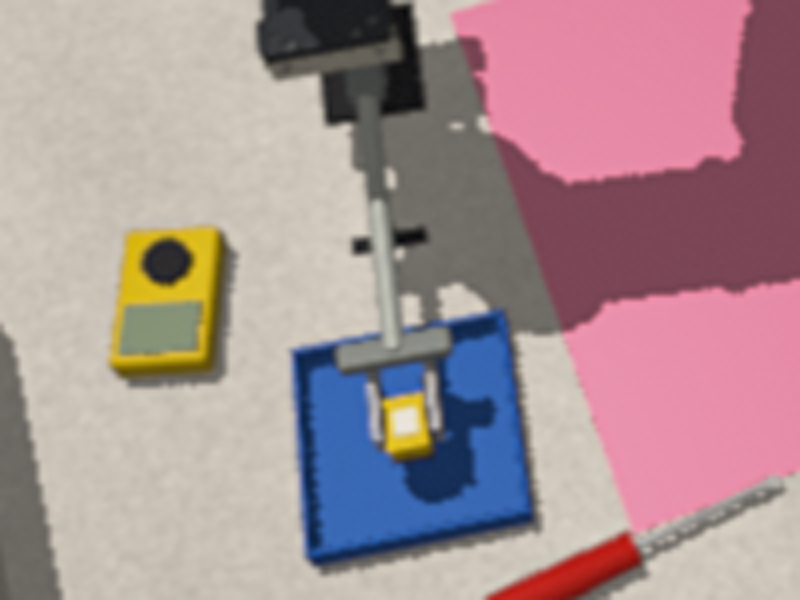

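```bash
python3 -m inch '[0.012,0.002,-0.001,0.5,0,0,0.036, 0.01,0,0,0,0,0,0.036, 0.008,0,0,0,0,0,0.036, 0,0,0,0,0,0,0.036]';python3 -c "
from h import *
rel((.375,-.286),-10,.252)"; python3 -m inch '[0.002,0,0,0,0,0,0.036,0,0,0,0,0,0,0.036]';  python3 -m inch '[0.002,0,0,0,0,0,0.036,0,0,0,0,0,0,0.036]'
python3 - <<'E'
from h import *
rel((.375,-.286),-10,.252)
c=snap('scene','scene14');crop(c,140,260,220,330,8,'g14')
E
```

```text
clock: 17.0
tool_pos: [0.3753, -0.2861, 0.2574]
orientation: [-92.7, 89.7, -12.5]
force: [0.5, -0.2, -3.1]
opening: 0.0424
t 17.0 pos [ 0.3753 -0.2861  0.2574] shift [0.0054 0.0003 0.    ] turn [ 0.25 -0.01  0.3 ] F [ 0.5 -0.2 -3.1] open 0.0424 tooly 170.25
clock: 17.25
tool_pos: [0.3755, -0.2861, 0.2554]
orientation: [-94.3, 89.7, -14.0]
force: [-0.1, -0.5, -2.8]
opening: 0.0423
clock: 17.5
tool_pos: [0.3757, -0.2862, 0.2536]
orientation: [-94.3, 89.6, -14.0]
force: [-0.4, -0.4, -3.5]
opening: 0.0422
t 17.5 pos [ 0.3757 -0.2862  0.2536] shift [0.0016 0.0007 0.    ] turn [ 0.26 -0.03  0.35] F [-0.4 -0.4 -3.5] open 0.0422 tooly 170.26
```

View pics/g14.png

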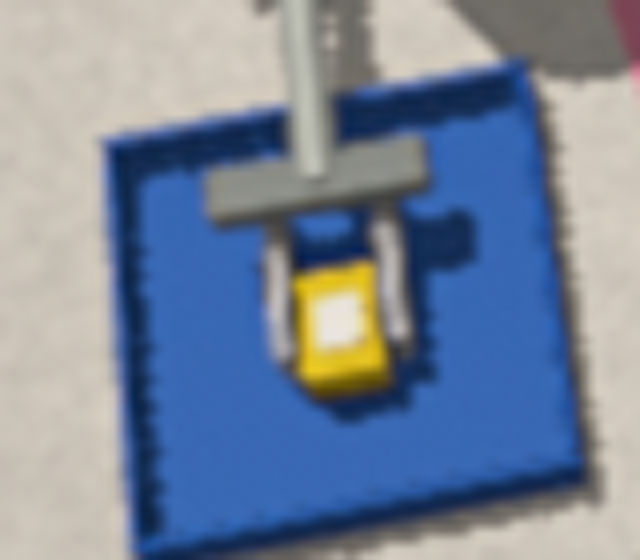

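```bash
for i in 1; do python3 -m inch '[0.001,0,0,0,0,0.3,0.036,0,0,0,0,0,0,0.036]'|grep -E 'pos|force';  python3 -m inch '[0.001,0,0,0,0,0,0.036,0,0,0,0,0,0,0.036]'|grep -E 'pos|force';python3 -m inch '[0.001,0,0,0,0,0,0.036,0,0,0,0,0,0,0.036]'|grep -E 'pos|force'; done
```

```text
tool_pos: [0.3758, -0.2862, 0.2528]
force: [0.0, 0.7, -3.0]
tool_pos: [0.3759, -0.2862, 0.2519]
force: [-0.6, -0.1, -1.9]
tool_pos: [0.376, -0.2863, 0.251]
force: [-0.4, -0.3, -0.8]
```

```bash
python3 -m inch '[0.001,0,0,0,0,0,0.036,0,0,0,0,0,0,0.036]'|grep -E 'pos|force|open';python3 - <<'E'
from h import *
f=[]
for i in range(3):
    c=snap('scene','scene15');f.append(ctrl.get_obs()['force'])
print(np.mean(f,0));crop(c,140,260,220,330,8,'g15')
E
```

```text
tool_pos: [0.3761, -0.2864, 0.2503]
force: [-1.6, 1.1, -0.5]
opening: 0.0424
[-1.93659574  0.16035794 -0.1079878 ]
```

View pics/g15.png

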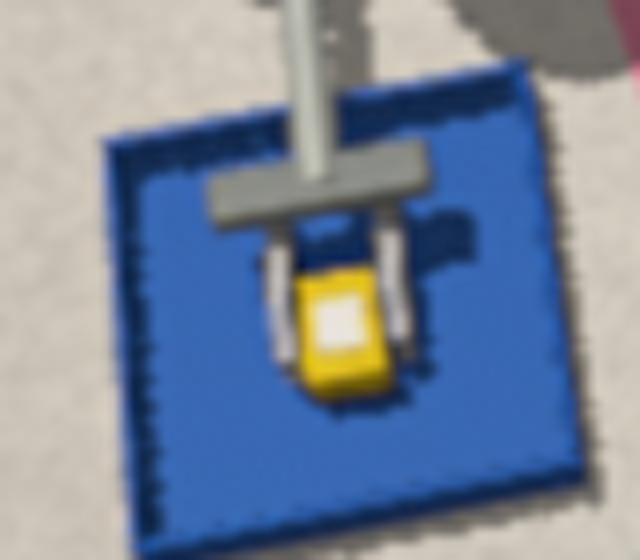

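```bash
python3 -m inch '[0,0,0,0,0,0,0.043, 0,0,0,0,0,0,0.045, 0,0,0,0,0,0,0.047, 0,0,0,0,0,0,0.049, 0,0,0,0,0,0,0.051, 0,0,0,0,0,0,0.053, 0,0,0,0,0,0,0.055, 0,0,0,0,0,0,0.055]';python3 - <<'E'
from h import *
rel((.376,-.286),-10,.252)
c=snap('scene','scene16')
crop(c,140,260,220,330,8,'g16')
E
```

```text
clock: 19.7
tool_pos: [0.376, -0.2862, 0.2497]
orientation: [-115.2, 89.9, -35.0]
force: [0.4, -0.0, -2.4]
opening: 0.0553
t 19.7 pos [ 0.376  -0.2862  0.2497] shift [-0.0023  0.      0.0002] turn [ 0.27 -0.04  0.08] F [ 0.4 -0.  -2.4] open 0.0553 tooly 170.27
```

View pics/g16.png

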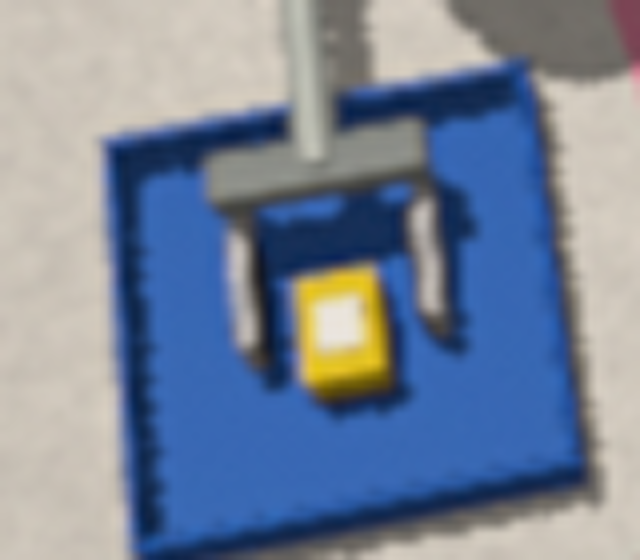

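```bash
python3 -m inch '[-0.008,0,0,0,0,0,0.055, -0.015,0,0,0,0,0,0.055, -0.025,0,0,0,0,0,0.055, -0.025,0,0,0,0,0,0.055, -0.02,0,0,0,0,0,0.055, 0,-0.002,0.025,0,0,0,0.055, 0,-0.002,0.035,0,0,0,0.055, 0,-0.002,0.04,0,0,0,0.055, 0,-0.002,0.04,0,0,0,0.055, 0,-0.002,0.04,0,0,0,0.055, 0,-0.002,0.035,0,0,0,0.055, 0,-0.002,0.02,0,0,0,0.055, 0,0,0,-6,0,0,0.055, 0,0,0,-8,0,0,0.055, 0,0,0,-6,0,0,0.055, 0,0,0,0,0,0,0.055]';python3 - <<'E'
from h import *
rel((.43,-.055),10,.28)
c=snap('scene','scene17');crop(c,130,130,330,330,3,'g17')
E
```

```text
clock: 21.75
tool_pos: [0.4299, -0.0495, 0.3552]
orientation: [-98.1, 89.4, 2.7]
force: [-0.7, -0.4, -3.7]
opening: 0.0551
t 21.75 pos [ 0.4299 -0.0495  0.3552] shift [ 0.0752  0.0018 -0.0053] turn [ 0.83 -0.09  0.64] F [-0.7 -0.4 -3.7] open 0.0551 tooly -169.17
```

View pics/g17.png

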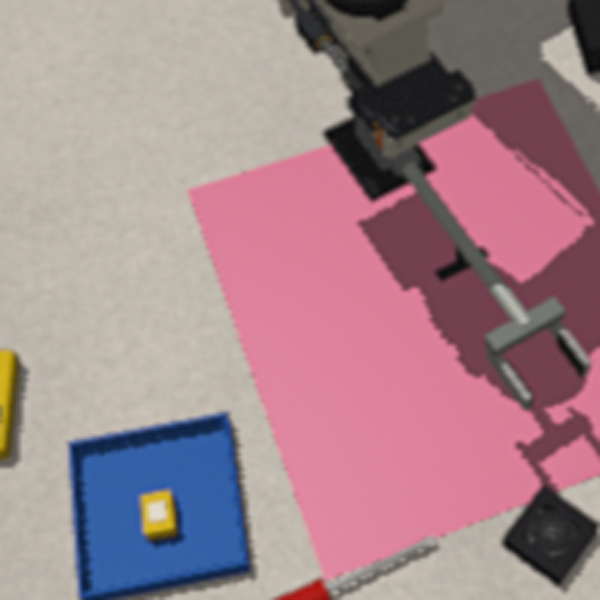

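```bash
python3 -m inch '[0.015,0.002,-0.005,0.8,0,0.6,0.055, 0.025,0,0,0,0,0,0.055, 0.025,0,0,0,0,0,0.055, 0.01,0,0,0,0,0,0.055, 0,0,0,0,0,0,0.055]'|grep -E 'pos|force';python3 - <<'E'
from h import *
rel((.43,-.055),10,.2454)
c=snap('scene','scene18');crop(c,190,150,350,310,4,'g18')
E
```

```text
tool_pos: [0.4281, -0.0565, 0.276]
force: [0.0, -0.6, -1.5]
t 22.425 pos [ 0.4281 -0.0565  0.276 ] shift [ 0.0306 -0.0022  0.0012] turn [-0.69 -0.08 -0.13] F [ 0.  -0.6 -1.5] open 0.0551 tooly -170.69
```

View pics/g18.png

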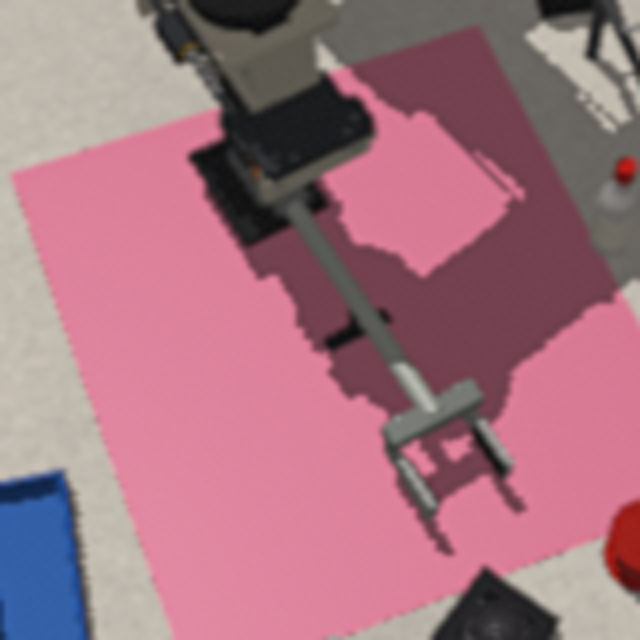

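```bash
python3 -m inch '[0.01,-0.002,0.001,0,0,0,0.055, 0.01,0,0,0,0,0,0.055, 0.005,0,0,0,0,0,0.055, 0,0,0,0,0,0,0.055]'|grep -E 'pos|force'; python3 -m inch '[0.002,0,0,0,0,0,0.055, 0,0,0,0,0,0,0.055]'|grep -E 'pos|force'; python3 -m inch '[0.001,0,0,0,0,0,0.055, 0,0,0,0,0,0,0.055]'|grep -E 'pos|force'
```

```text
tool_pos: [0.4309, -0.0548, 0.2511]
force: [0.2, -0.5, -2.0]
tool_pos: [0.4311, -0.0548, 0.2492]
force: [0.9, 0.3, -2.1]
tool_pos: [0.4312, -0.0547, 0.2485]
force: [-0.3, 1.0, -2.2]
```

```bash
python3 -m inch '[0.001,0,0,0,0,0,0.055, 0,0,0,0,0,0,0.055]'|grep -E 'pos|force'; python3 -m inch '[0.001,0,0,0,0,0,0.055, 0,0,0,0,0,0,0.055]'|grep -E 'pos|force'
```

```text
tool_pos: [0.4312, -0.0547, 0.2475]
force: [0.4, -0.3, -1.3]
tool_pos: [0.4313, -0.0547, 0.2466]
force: [0.1, -0.7, -1.7]
```

```bash
python3 -m inch '[0.001,0,0,0,0,0,0.055, 0,0,0,0,0,0,0.055]'|grep -E 'pos|force'; python3 -m inch '[0.001,0,0,0,0,0,0.055, 0,0,0,0,0,0,0.055]'|grep -E 'pos|force';python3 -m inch '[0.001,0,0,0,0,0,0.055, 0,0,0,0,0,0,0.055]'|grep -E 'pos|force'
```

```text
tool_pos: [0.4314, -0.0551, 0.2463]
force: [0.6, 0.4, -2.3]
tool_pos: [0.4316, -0.0554, 0.2459]
force: [-0.1, 0.3, -2.1]
tool_pos: [0.4317, -0.0557, 0.2455]
force: [0.3, 0.0, -0.8]
```

```bash
python3 -m inch '[0.001,0,0,0,0,0,0.055, 0,0,0,0,0,0,0.055]'|grep -E 'pos|force';python3 - <<'E'
from h import *
f=[]
for i in range(3):
    c=snap('scene','scene19');f.append(ctrl.get_obs()['force'])
print(np.mean(f,0)); rel((.43,-.055),10,.2454);crop(c,190,150,350,310,4,'g19')
E
```

```text
tool_pos: [0.4317, -0.0558, 0.2451]
force: [-1.1, -0.8, -2.3]
[-1.5693963  -0.58815429  4.40534337]
t 25.125 pos [ 0.4318 -0.0558  0.2451] shift [-0.0003  0.0016  0.0011] turn [-0.54 -0.25  0.18] F [-1.4 -1.1  4.5] open 0.0552 tooly -170.54
```

View pics/g19.png

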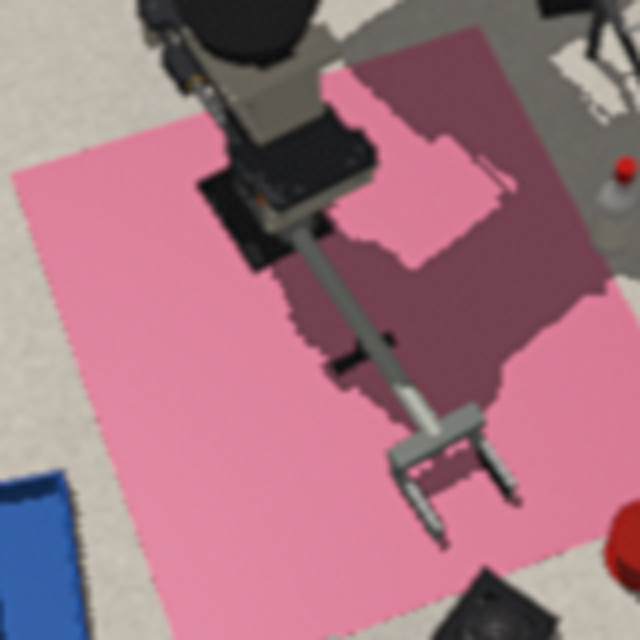

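```bash
python3 -m inch '[0,0,0,0,0,0,0.057, 0,0,0,0,0,0,0.06, 0,0,0,0,0,0,0.066, 0,0,0,0,0,0,0.076, 0,0,0,0,0,0,0.0876, 0,0,0,0,0,0,0.0876, 0,0,0,0,0,0,0.0876]'; python3 -m inch '[-0.01,0,0,0,0,0,0.0876, -0.02,0,0,0,0,0,0.0876, -0.03,0,0,0,0,0,0.0876, -0.03,0,0,0,0,0,0.0876, -0.04,0,0,0,0,0,0.0876, -0.04,0,0,0,0,0,0.0876, 0,0,0,0,0,0,0.0876]';python3 - <<'E'
from h import *
rel((.43,-.055),10,.2454)
c=snap('scene','scene20');crop(c,190,130,350,310,4,'g20')
E
```

```text
clock: 26.0
tool_pos: [0.4323, -0.0554, 0.2448]
orientation: [-131.1, 89.7, -31.7]
force: [0.1, 0.1, -0.7]
opening: 0.0876
clock: 26.88
tool_pos: [0.4306, -0.0553, 0.4246]
orientation: [-123.7, 89.6, -24.2]
force: [-0.2, -1.2, -0.2]
opening: 0.0875
t 26.875 pos [ 0.4306 -0.0553  0.4246] shift [0.1792 0.0017 0.0011] turn [-0.52 -0.25  0.36] F [-0.2 -1.2 -0.2] open 0.0875 tooly -170.52
```

View pics/g20.png

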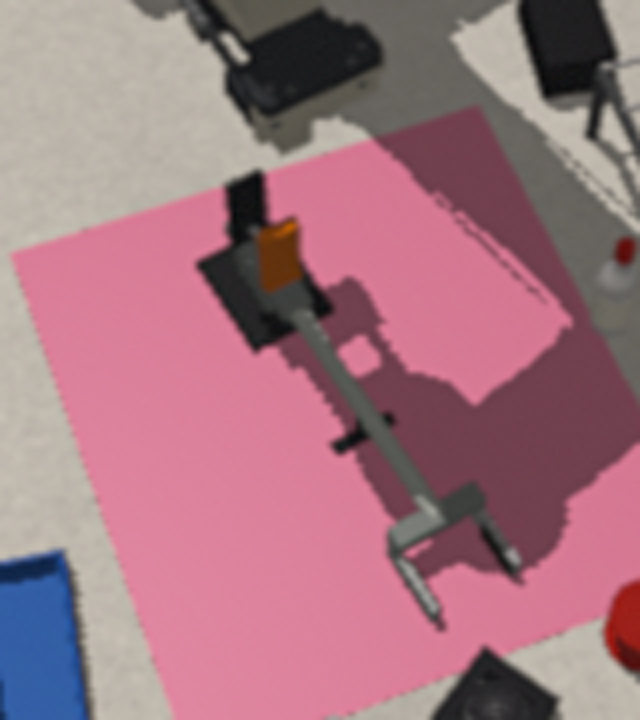

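```bash
python3 -m inch '[-0.03,0,0,0,0,0,0.0876,0,0,0,0,0,0,0.0876]'|grep clock
python3 - <<'E'
from h import *
c=snap('scene','scene21');s=snap('top','top21');a=pickle.load(open('scene0.pkl','rb'));b=pickle.load(open('top0.pkl','rb'))
o=np.hstack([cv2.resize(c['color'],(400,300)),cv2.resize(s['color'],(400,300))]);cv2.imwrite('pics/fin.png',np.vstack([o,np.hstack([cv2.resize(a['color'],(400,300)),cv2.resize(b['color'],(400,300))])])[:,:,::-1])
f=lambda u,v:((u+.5)/4+190-.5,(v+.5)/4+130-.5)
d=pickle.load(open('scene20.pkl','rb'))
for p,z in(((198,265),.005),((258,352),.005),((440,628),.02),((518,575),.02)):print(ray(d,*f(*p),z).round(3))
E
```

```text
clock: 27.18
[ 0.392 -0.094  0.005]
[ 0.477 -0.078  0.005]
[ 0.722 -0.041  0.02 ]
[0.707 0.022 0.02 ]
```

View pics/fin.png

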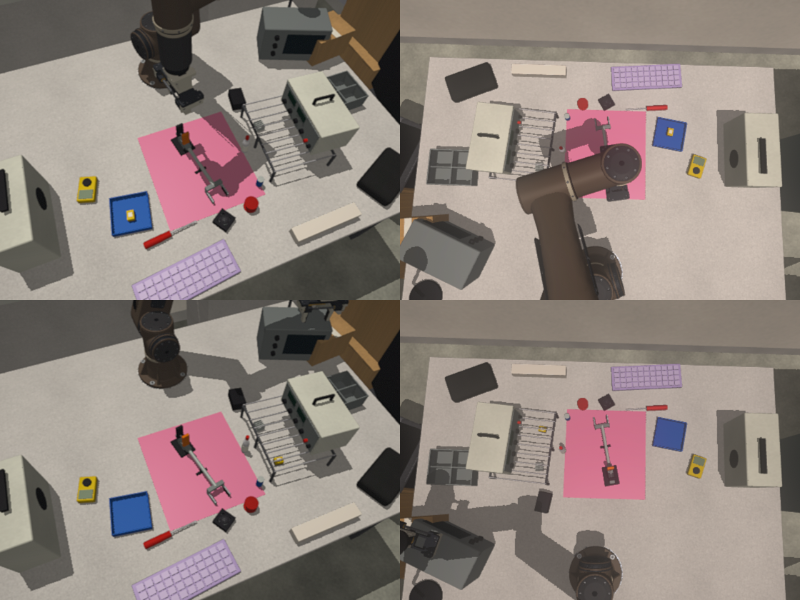

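```bash
python3 -c "
from plant import ctrl
print(ctrl.close_job())"
```

```text
the job is handed in; nothing more can be done
None
```

The job is done and handed in at about 27 s. The relay sits in the blue tray, and the reacher stands upright on the pink mat.

- **Relay:** I closed the reacher's jaws on it under the riser, drew it out, lifted it clear and lowered it into the tray. I opened the jaws only once the wrist force showed the weight had come off onto the tray floor.
- **Last checks:** The pictures show the relay flat in the tray. The measured corners of the reacher's foot and its jaw tips lie inside the mat's edges. The bystanders I could see in both views looked unmoved, and the robot was clear of everything. In the overhead view the arm hid part of the mat and riser, so the items there were checked only in the other view.
- **One disagreement:** With the relay gripped, the finger opening read 42 mm. By the given geometry it should be about 44 mm. The relay held firmly all the way, so I carried on.

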